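# Push the wax lump under the keeper's spring flap

## Robot

A 6-joint arm with a two-finger parallel gripper is mounted at the origin on a cart in front of the work surface, level with it; the furniture and walls round the work are solid. World frame = base frame: x ahead of the robot, y to its left, z up, the work surface at z = 0. Lengths are in m, angles in degrees, forces in N, time in s.
With the tool pointing down it reaches from about 0.225 to 0.725 m from the base axis. Payload 3.1 kg.
Tool frame: the origin (TCP) lies at the very end of the fingers, on their centre line; the grasp point (between the pads) lies 19 mm behind it; z points along the fingers, y is the line along which they close (so a half turn about z gives the same grasp; the last joint's range is limited). The gripper opens to 85 mm and grips with 20 to 120 N. Pads are 22 mm wide; open, the fingers measure 114 mm over their backs; the gripper's body (76 mm by 85 mm) begins 54 mm behind the grasp point. The pads swing forward as they close: fully open they stand 13 mm farther back than shut.
Start: joints at [-80.546, 2.75, 5.684, 92.934, 0, 82.678], TCP at [0.152, -0.503, 0.231] pointing down, gripper open.
Joint ranges: [-166.93, 166.93], [-56.73, 111.36], [-69.38, 81.34], [-121.58, 131.49], [-85.45, 84.26], [-180, 180]. Speed limits (degrees/s): [159.86, 159.86, 180, 180, 180, 180].

## Interface

Orientations are given as [roll, pitch, yaw] about the fixed x, y, z axes, in that order (R = Rz(yaw) Ry(pitch) Rx(roll)).
In Python, from workcell import status, eyes, job gives the robot as it stands.
- The arm moves only by the tool step_arm, never from a script. Its argument "steps" is a list of rows, each a list of 7 numbers: the shift along the world's x, y, z in units of 0.5 m (1.0 is 0.5 m), then the turn, a rotation vector about the world's x, y, z in units of 1.5 rad (1.0 is 1.5 rad), then the gripper's target within -1 to 1 (fully open at 1, half-way at 0, shut at -1). A call has 1 to 20 rows; each row is the pose to reach, as a shift and turn from the pose commanded when the call began; what a row does not reach only later rows make up. A row lasts 1/10 s, in which the tool goes at most 50 mm and 8.59 degrees, less where a joint would pass 70% of its speed; a pose out of reach is approached as far as the arm can. A call with a number of a shift or a turn outside -1 to 1 is refused whole. A call with a gripper value outside its range is refused whole. The fingers move at their own pace and stop on an object; the grip force is fixed at half the most. Time passes only in rows, so rows that repeat a pose let the fingers close. It gives the time, the measured TCP pose, the force, the opening and the grip force at its end, in the units of the state.
- status.get_state(): the state, without advancing time (a new reading comes with each control period).
- eyes.snapshot(name): name is "scene" or "top" or "wrist"; returns a dict with "img" (480x640x3 uint8, red, green, blue), "camera_matrix" (3x3 intrinsics, pixels), "view" (4x4, takes a point from world to camera coordinates). Camera axes: x right, y up, looking along -z (the intrinsics and any distortion apply to the point x, -y, -z); pixel columns grow to the right and rows downward; lengths in m; the calibration is good to about 2 mm. The wrist camera is an equidistant fisheye: a pixel r from the principal point sees the ray r / f radians off the axis. A picture is of the moment at which its call begins. There is no depth.
- job.hand_in(): hands the job in; it is judged then, once.
Trained networks look in the newest picture that a camera, given by its name, has taken for a name from the list of things; names that differ only in an ending like _2 or _b are one class to them, and where a whole thing is asked for, a point or a joint stands for the part that bears it (a point fixed in the world has none). Each returns a list of dicts, best first, with "p" (0 to 1); they miss things now and then, are a little off and sometimes report something else, mostly with a low value. They report only what shows in the picture. A call takes as long as a camera call. They do not tell look-alikes from the thing itself.
- eyes.spot_in(name, camera): "xyz" ([x, y, z] in m, in world coordinates, good to about 4 mm: the middle of the surface that is visible of it).
The state is a dict: "time_s": time; "q": joint angles; "qd": joint speeds; "joint_torque": joint torques, N m; "position": TCP position; "ee_rot": TCP orientation; "force": force on the tool from outside, world axes, zero at the start; "torque": the same for the moment, N m; "gripper_width": finger opening in m; "finger_force": force on a finger pad.
Only numpy, scipy, OpenCV 4.12 (cv2) and the standard library are available. Lean on these libraries where they do the work, as an engineer would, in place of code of your own. Each camera call takes 0.05 s, during which the arm holds its last target. There are 200 camera calls.

## Task

Put the lump of beeswax away in the dust keeper without picking it up: press the keeper's red bar down with one fingertip so that its green spring flap stands open, and, while holding the bar down, push the lump along the lane and in under the flap with the other fingertip. Then let the bar go so that the flap shuts fully, with the whole lump inside. Do not lift or carry the lump, and leave the yellow spool, the bead jar, the pastille tin and the steel punch where they are.

Things in the scene. Friction and masses are not known exactly. Their poses are not given: they have to be found in the camera images.
- keeper: Low dust keeper for wax, fixed to the bench: dark steel base plate 190 x 120 x 3 mm, grey walls, green flap, red bar. Origin: at bench level, in the plane of the mouth, on the lane's centreline. Its +x runs along the lane into the keeper (roughly away from the robot), +y to the left, z up. The base plate covers x -105 to +85, y -26 to +94 mm. 'Keeper x, y, z' below means this frame.
- lane (a point): Point on the lane floor, keeper x = -50, y = 0, z = 3 mm. The open lane before the mouth (keeper x -105 to 0) is 35 mm wide between two rails 4 mm thick with tops at z = 9 mm.
- chamber (a point): Point on the chamber floor, keeper x = 40, y = 0, z = 3 mm. The chamber behind the mouth is 35 mm wide, its back wall at keeper x = 76 mm; walls 4 mm thick, tops at z = 21 mm, but the right (-y) wall is only 9 mm high from x = 0 to 26 mm (thumb notch). No roof but the flap.
- flap_hinge (a point): Front end of the flap's hinge line, which runs along keeper x at y = +24, z = 24 mm (left of the lane). The green flap is 66 mm long (keeper x 0 to 66) and reaches to y = -20.5 mm when shut, its top at z = 26 mm. It swings up and over to the left as the bar is pressed; upright, its edge is 69 mm above the bench.
- flap_lip (a point): Middle of the lower edge of the flap's 3 mm thick front lip (keeper x 0 to 3 mm), 12 mm above the bench when shut, hanging across the mouth so that it stops the lump. With the bar 17 mm down or more, flap and lip leave all to the right of keeper y = +10 mm free, so a finger in the lane can follow the lump through the mouth.
- flap (a joint): Angle of the green flap, rad: 0 shut, 1.92 with the bar fully down (0.096 rad per mm of bar travel; upright at 16 mm).
- push_bar (a joint): Travel of the red bar, m: 0 up (at rest), 0.020 fully down on its stop. A spring pushes it up: 2 N at the start of the travel, 6 N at the bottom. It is geared to the flap.
- bar_top (a point): Point on the centreline of the ribbed top of the red bar, keeper x = -45, y = +72 mm, 29 mm above the bench at rest, 9 mm fully down. The bar is 24 mm wide and runs along the lane's left side, free from keeper x = -106 to +46 mm. It sinks straight down and stays level wherever it is pressed, so a fingertip may slide along it.
- housing_top (a point): Centre of the top of the grey housing the bar's far end runs into: 39 mm high, keeper x 46 to 80, y 55 to 89 mm. A gear case 33 mm high joins it to the flap at x 70 to 80, y 22 to 74 mm.
- wax_lump: Ochre lump of beeswax with rounded corners, loose, 34 mm long (its own y), 28 mm wide (its own x), 16 mm high, about 40 g. Origin: centre of its underside. It lies on the lane floor in front of the mouth, its long side roughly along the lane.
- yellow_spool: Spool of yellow thread standing upright on the bench, 36 mm across, 36 mm high, loose. Origin: centre of its underside. To be left alone.
- bead_jar: Glass jar of blue beads with a brass-coloured lid, 52 mm across, 46 mm high, loose. Origin: centre of its underside. To be left alone.
- pastille_tin: Flat yellow tin, 63 x 86 x 18 mm, loose. Origin: centre of its underside. To be left alone.
- steel_punch: Small steel punch lying on the bench, 8 x 68 x 8 mm, long in its own y, loose. Origin: under its middle. To be left alone.
Things that resemble listed ones, but are neither listed nor needed, are in the scene too. There is more than one size of the wax_lump; the one meant has the size given above. Several things have the shape of the keeper; the one meant has the colours described above.

How it is judged:
By the outcome, as a careful person would: the job done as asked, in the order asked, and still so for the second after the job is handed in, with the robot touching nothing.
It also fails if it takes over 38 s, if anything falls off the work surface, if the arm or the gripper's body presses on something with over 40 N, if the wrist force passes 120 N, or if a joint passes its speed limit or range.

## Working session

There is one attempt and no reset: what is moved stays moved. The work goes in short steps, Python scripts to look and compute and a tool call to move; the robot and the scene stay as the last step left them, time stands still between calls to the robot, and variables do not carry over. Pictures are saved under pics/ and viewed, at most 10 in all, crops included, and the job is handed in when it is done.

Besides the shell and the picture viewer there is one more tool, called after "Call:" by a JSON object that holds its "op" and its "data". step_arm: Moves the arm, as the interface text tells. Shifts and turns lie within -1 to 1; 1 stands for 0.5 m of shift or 1.5 rad of turn. Its arguments: {"type":"object","properties":{"steps":{"type":"array"}},"required":["steps"]}

```bash
mkdir -p pics
cat > h.py <<'E'
import numpy as np, cv2
from workcell import status, eyes, job
def snap(n,f=None):
    s=eyes.snapshot(n)
    if f: cv2.imwrite('pics/'+f,s['img'][:,:,::-1])
    return s
def proj(s,P):
    P=np.atleast_2d(P); V=s['view']; c=P@V[:3,:3].T+V[:3,3]; K=s['camera_matrix']
    return np.c_[K[0,0]*c[:,0]/-c[:,2]+K[0,2], K[1,1]*-c[:,1]/-c[:,2]+K[1,2]]
def back(s,uv,z):
    K=np.array(s['camera_matrix']);V=s['view'];R=V[:3,:3];C=-R.T@V[:3,3]
    uv=np.atleast_2d(np.array(uv,float)); d=np.c_[(uv[:,0]-K[0,2])/K[0,0],-(uv[:,1]-K[1,2])/K[1,1],-np.ones(len(uv))]@R
    return C+d*((z-C[2])/d[:,2])[:,None]
E
python3 - <<'E'
from h import *
s=snap('top','top.png');t=snap('scene','scene.png')
for c,S in(('top',s),('scene',t)):
  print(c,S['camera_matrix'].round(1).tolist(),(-S['view'][:3,:3].T@S['view'][:3,3]).round(3))
  for n in ['keeper','lane','chamber','flap_hinge','flap_lip','bar_top','housing_top','wax_lump','yellow_spool','bead_jar','pastille_tin','steel_punch']:
    r=eyes.spot_in(n,c)
    print(n,[(np.round(d['xyz'],3).tolist(),round(d['p'],2),proj(S,d['xyz'])[0].round().astype(int).tolist()) for d in r])
print(status.get_state())
E
```

```text
top [[444.1, 0.0, 317.5], [0.0, 444.1, 236.0], [0.0, 0.0, 1.0]] [0.444 0.02  0.909]
keeper [([0.548, 0.138, 0.004], 0.91, [261, 259]), ([0.542, -0.17, 0.002], 0.86, [411, 260]), ([0.526, 0.17, 0.031], 0.43, [243, 268])]
lane [([0.544, 0.138, 0.004], 0.84, [261, 261]), ([0.543, -0.172, 0.003], 0.62, [412, 260])]
chamber [([0.546, 0.138, 0.001], 0.82, [261, 260]), ([0.541, -0.175, 0.001], 0.63, [413, 261])]
flap_hinge [([0.546, 0.14, 0.001], 0.98, [260, 260]), ([0.54, -0.17, 0.002], 0.82, [411, 261])]
flap_lip [([0.577, -0.215, 0.028], 0.65, [435, 241])]
bar_top [([0.524, 0.172, 0.03], 0.94, [242, 270]), ([0.534, -0.133, 0.03], 0.62, [395, 263])]
housing_top [([0.547, 0.139, 0.0], 0.76, [261, 260])]
wax_lump [([0.449, 0.01, 0.014], 0.67, [324, 307]), ([0.545, 0.139, 0.006], 0.67, [260, 260])]
yellow_spool [([0.526, -0.009, 0.031], 0.72, [333, 268])]
bead_jar [([0.628, 0.013, 0.046], 0.72, [321, 216])]
pastille_tin [([0.601, 0.269, 0.018], 0.7, [196, 233])]
steel_punch [([0.526, -0.01, 0.035], 0.6, [334, 268]), ([0.476, 0.26, 0.005], 0.48, [200, 295])]
scene [[547.8, 0.0, 317.3], [0.0, 
[... 1069 characters left out ...]
07], 0.74, [204, 354])]
{'time_s': 1.3, 'q': array([-8.05449474e+01,  2.75097390e+00,  5.68242431e+00,  9.29348205e+01,
        2.57370622e-04,  8.26776099e+01]), 'qd': array([ 0.01224067,  0.00630693,  0.02851085,  0.05408486,  0.09389225,
       -0.00108426]), 'joint_torque': array([-1.40904581e-04, -3.38644910e+01,  3.20154476e+01,  1.31404493e-03,
       -2.09103014e-04, -1.73225402e-06]), 'position': array([ 0.15152928, -0.50263213,  0.23129296]), 'ee_rot': array([-1.79996690e+02, -6.84790208e-04,  1.67774427e+01]), 'force': array([-0.00095758, -0.44105281,  0.33806673]), 'torque': array([-0.03965778,  0.0641831 ,  0.00610746]), 'finger_force': 0.0, 'gripper_width': 0.08515499042274784}
```

View pics/top.png

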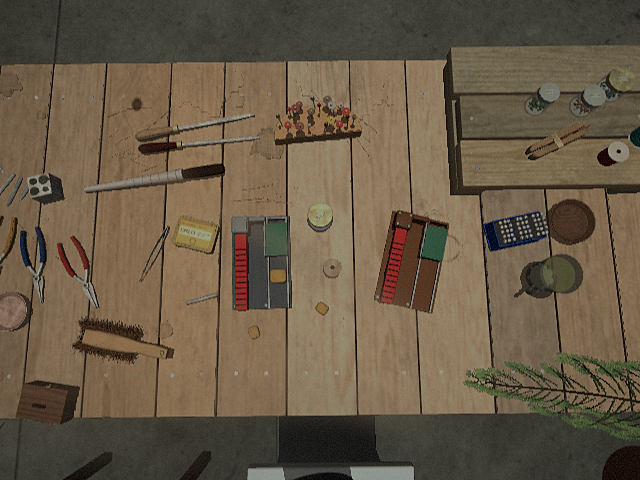

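View pics/scene.png

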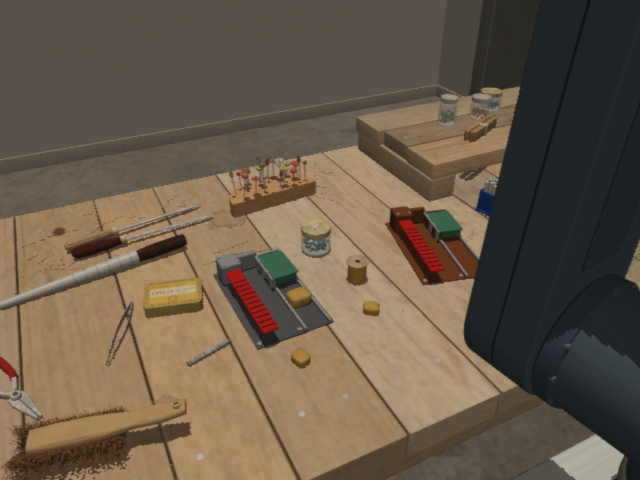

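The wanted keeper is the grey and steel one at top (261,259); the brown one at (411,260) is a decoy. The candidates for the lump are (278,276) in the lane, and the small lumps at (254,332) and (322,309). I choose (278,276) and check it in a crop.

Run:
```python
from h import *
im=cv2.imread('pics/top.png')
cv2.imwrite('pics/crop.png',cv2.resize(im[205:325,220:345],None,fx=4.8,fy=4.8,interpolation=cv2.INTER_CUBIC))
s=snap('top')
hsv=cv2.cvtColor(s['img'],cv2.COLOR_RGB2HSV)
def rect(lo,hi,z,nm):
    m=cv2.inRange(hsv,np.array(lo),np.array(hi)); k=np.zeros_like(m);k[205:325,225:297]=m[205:325,225:297]
    n,l,st,c=cv2.connectedComponentsWithStats(k); i=1+np.argmax(st[1:,4]); pts=np.argwhere(l==i)[:,::-1].astype(np.float32)
    w=back(s,pts,z)[:,:2]; r=cv2.minAreaRect((w*1000).astype(np.float32)); print(nm,st[i],r,cv2.boxPoints(r).round(1).tolist())
rect((50,60,30),(90,255,255),.026,'flap')
rect((0,150,60),(8,255,255),.029,'bar')
rect((14,110,60),(28,255,255),.017,'lump')
```

```text
flap [266 223  20  33 351] ((585.9267578125, 106.04855346679688), (65.48165130615234, 38.50722885131836), 0.07280910760164261) [[553.2000122070312, 125.30000305175781], [553.2000122070312, 86.80000305175781], [618.7000122070312, 86.80000305175781], [618.5999755859375, 125.30000305175781]]
bar [235 233  12  77 835] ((522.3991088867188, 174.7035675048828), (151.13510131835938, 22.09456443786621), 1.1340198516845703) [[446.6000061035156, 184.3000030517578], [447.1000061035156, 162.1999969482422], [598.2000122070312, 165.1999969482422], [597.7000122070312, 187.1999969482422]]
lump [270 269  16  14 212] ((512.8397216796875, 102.46575927734375), (30.397260665893555, 26.07674217224121), 89.37237548828125) [[499.6000061035156, 87.4000015258789], [525.7000122070312, 87.0999984741211], [526.0, 117.5], [500.0, 117.80000305175781]]
```

View pics/crop.png

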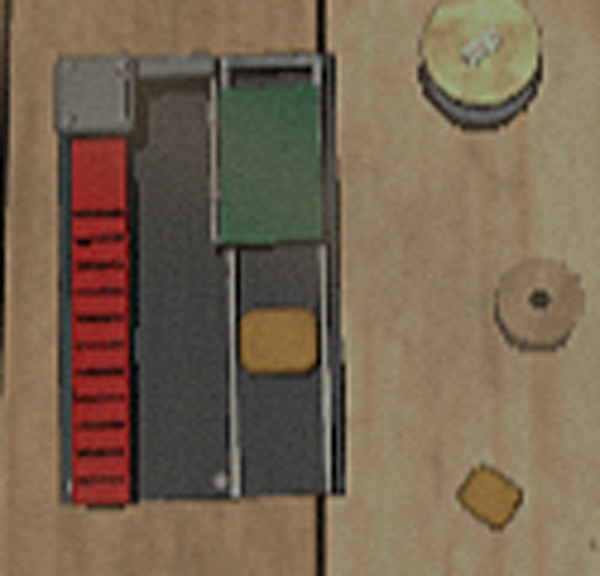

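The crop shows the grey keeper. The flap's front edge is at crop row 245 and the red bar spans columns 70–130. The ochre lump at crop (279,341) is about 32 x 28 mm with its longer side across the lane, and the small lump at (490,497) is clearly smaller. The keeper origin is about (0.553, 0.103), with yaw about 0. Next I move above it.

Call:
{"op": "step_arm", "data": {"steps": [[0.5,1.0,-0.04,0,0,-0.195,0.34],[0.5,1.0,-0.04,0,0,-0.195,0.34],[0.5,1.0,-0.04,0,0,-0.195,0.34],[0.5,1.0,-0.04,0,0,-0.195,0.34],[0.5,1.0,-0.04,0,0,-0.195,0.34],[0.5,1.0,-0.04,0,0,-0.195,0.34],[0.5,1.0,-0.04,0,0,-0.195,0.34],[0.5,1.0,-0.04,0,0,-0.195,0.34],[0.5,1.0,-0.04,0,0,-0.195,0.34],[0.5,1.0,-0.04,0,0,-0.195,0.34],[0.5,1.0,-0.04,0,0,-0.195,0.34],[0.5,1.0,-0.04,0,0,-0.195,0.34],[0.5,1.0,-0.04,0,0,-0.195,0.34]]}}

```text
time_s: 2.65
position: [0.4016, -0.0013, 0.2112]
ee_rot: [180.0, 0.0, 0.3]
force: [0.1, -0.6, 0.1]
gripper_width: 0.0571
finger_force: 0.0
```

Call:
{"op": "step_arm", "data": {"steps": [[0.133,0.28,0.0,0,0,0,0.34],[0.133,0.28,0.0,0,0,0,0.34],[0.133,0.28,0.0,0,0,0,0.34],[0.133,0.28,0.0,0,0,0,0.34],[0.133,0.28,0.0,0,0,0,0.34]]}}

```text
time_s: 3.15
position: [0.47, 0.0986, 0.2111]
ee_rot: [-178.3, 0.1, 2.8]
force: [0.2, 0.3, 0.2]
gripper_width: 0.0569
finger_force: 0.0
```

Run:
```python
from h import *
s=snap('wrist','w1.png');st=status.get_state();print(st['time_s'],st['position'],st['ee_rot'],st['gripper_width'],st['force'])
print(s['camera_matrix'].round(1).tolist(),(-s['view'][:3,:3].T@s['view'][:3,3]).round(3))
for n in ['bar_top','wax_lump','flap_lip']:
  print(n,[(np.round(d['xyz'],3).tolist(),round(d['p'],2)) for d in eyes.spot_in(n,'wrist')])
```

```text
3.2 [0.46948345 0.09832723 0.21123786] [-1.78269526e+02  1.16258936e-01  2.74530318e+00] 0.05694950597976759 [-0.12552665 -0.48810476 -0.77214778]
[[371.6, 0.0, 323.8], [0.0, 371.6, 237.4], [0.0, 0.0, 1.0]] [0.555 0.099 0.353]
bar_top [([0.526, 0.174, 0.028], 0.94), ([0.533, -0.127, 0.026], 0.65)]
wax_lump [([0.406, 0.148, 0.009], 0.85), ([0.517, 0.1, 0.016], 0.72), ([0.45, 0.013, 0.012], 0.72)]
flap_lip [([0.575, -0.211, 0.028], 0.65), ([0.588, 0.104, 0.026], 0.61), ([0.549, 0.135, 0.008], 0.38)]
```

View pics/w1.png

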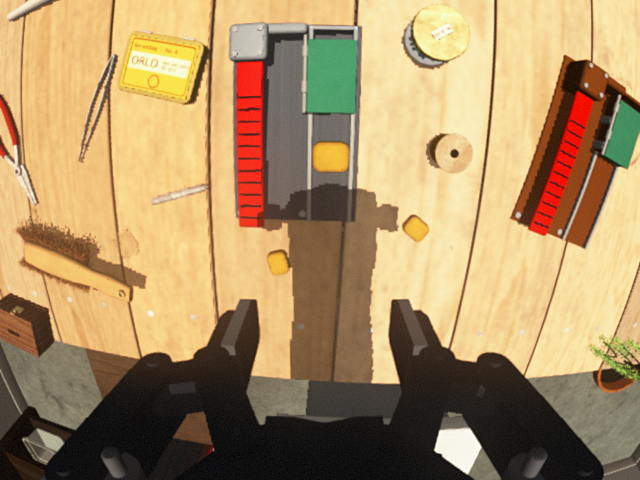

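The wrist view shows the keeper with the lump at (331,157), the bar at (250,140) and the flap at (331,76). The arm seems to have stopped at the last joint's range. I check q and measure the keeper from this view.

```bash
cat >> h.py <<'E'
def fback(s,uv,z):
    K=s['camera_matrix'];V=s['view'];R=V[:3,:3];C=-R.T@V[:3,3]
    uv=np.atleast_2d(np.array(uv,float)); a=(uv-K[:2,2])/K[0,0]; r=np.linalg.norm(a,axis=1)+1e-9
    d=np.c_[a[:,0]/r*np.sin(r),-a[:,1]/r*np.sin(r),-np.cos(r)]@R
    return C+d*((z-C[2])/d[:,2])[:,None]
def rect(s,fb,box,lo,hi,z,nm):
    hsv=cv2.cvtColor(s['img'],cv2.COLOR_RGB2HSV); m=cv2.inRange(hsv,np.array(lo),np.array(hi)); k=np.zeros_like(m);x0,x1,y0,y1=box;k[y0:y1,x0:x1]=m[y0:y1,x0:x1]
    n,l,st,c=cv2.connectedComponentsWithStats(k); i=1+np.argmax(st[1:,4]); pts=np.argwhere(l==i)[:,::-1].astype(np.float32)
    w=fb(s,pts,z)[:,:2]; r=cv2.minAreaRect((w*1000).astype(np.float32)); print(nm,st[i],np.round(r[0],1),np.round(r[1],1),round(r[2],2),cv2.boxPoints(r).round(1).tolist())
E
python3 - <<'E'
from h import *
s=snap('wrist'); print(status.get_state()['q'].round(1))
b=(225,365,10,232)
rect(s,fback,b,(50,60,30),(90,255,255),.026,'flap')
rect(s,fback,b,(0,150,60),(8,255,255),.029,'bar')
rect(s,fback,b,(14,110,60),(28,255,255),.012,'lump')
print('plate near corners',fback(s,[[238,218],[355,221]],.003).round(4).tolist())
print('housing',fback(s,[[232,25],[267,25],[235,60],[268,60]],.039).round(4).tolist())
E
```

```text
[  2.7  -4.4  -3.6  90.8   1.8 179.9]
flap [ 306   38   51   75 3636] [588.6 104. ] [66.4 42.4] 1.45 [[554.9000244140625, 124.4000015258789], [555.9000244140625, 82.0], [622.2999877929688, 83.69999694824219], [621.2999877929688, 126.0999984741211]]
bar [ 236   60   29  166 4339] [525.2 173.1] [150.7  24.6] 1.58 [[449.5, 183.3000030517578], [450.20001220703125, 158.6999969482422], [600.7999877929688, 162.89999389648438], [600.2000122070312, 187.5]]
lump [ 259  189  106   43 1332] [462.4 117.3] [ 41.4 102.3] 3.4 [[438.70001220703125, 167.10000610351562], [444.79998779296875, 64.9000015258789], [486.1000061035156, 67.4000015258789], [480.0, 169.60000610351562]]
plate near corners [[0.4484, 0.1908, 0.003], [0.4517, 0.0738, 0.003]]
housing [[0.631, 0.19, 0.039], [0.6299, 0.1595, 0.039], [0.5993, 0.1857, 0.039], [0.5987, 0.1571, 0.039]]
```

Call:
{"op": "step_arm", "data": {"steps": [[0,0,0,0,0,1,0.34],[0,0,0,0,0,1,0.34],[0,0,0,0,0,1,0.34],[0,0,0,0,0,1,0.34],[0,0,0,0,0,1,0.34],[0,0,0,0,0,1,0.34],[0,0,0,0,0,1,0.34],[0,0,0,0,0,1,0.34],[0,0,0,0,0,1,0.34],[0,0,0,0,0,1,0.34]]}}

```text
time_s: 4.4
position: [0.4694, 0.0994, 0.2116]
ee_rot: [-178.2, 0.1, 89.1]
force: [0.2, 0.9, -0.1]
gripper_width: 0.0573
finger_force: 0.0
```

Call:
{"op": "step_arm", "data": {"steps": [[0,0.06,-0.1,0,0,1,0.34],[0,0.06,-0.1,0,0,1,0.34],[0,0.06,-0.1,0,0,1,0.34],[0,0.06,-0.1,0,0,1,0.34],[0,0.06,-0.1,0,0,1,0.34],[0,0.06,-0.1,0,0,1,0.34],[0,0.06,-0.1,0,0,1,0.34],[0,0.06,-0.1,0,0,1,0.34],[0,0.06,-0.1,0,0,1,0.34],[0,0.06,-0.1,0,0,1,0.34],[0,0.06,-0.1,0,0,1,0.34]]}}

```text
time_s: 5.5
position: [0.4695, 0.1295, 0.1616]
ee_rot: [-178.2, 0.1, 174.7]
force: [-0.5, 0.1, -0.4]
gripper_width: 0.0574
finger_force: 0.0
```

Run:
```python
from h import *
from scipy.spatial.transform import Rotation as R
st=status.get_state();print(st['time_s'],st['position'],st['ee_rot'],st['gripper_width'],st['q'].round(1))
d=R.from_euler('xyz',[180,0,181.5],degrees=True)*R.from_euler('xyz',st['ee_rot'],degrees=True).inv()
print('turn units',d.as_rotvec()/1.5,'shift units',(np.array([.474,.135,.08])-st['position'])/.5)
```

```text
5.5 [0.46945474 0.12948457 0.16164064] [-1.78201699e+02  6.65228110e-02  1.74711188e+02] 0.057444163994400166 [ 8.7 -2.6 -7.6 85.4 -1.8 14. ]
turn units [2.09505819e-02 8.18864480e-05 7.89970609e-02] shift units [ 0.00909052  0.01103085 -0.16328127]
```

Call:
{"op": "step_arm", "data": {"steps": [[0.009,0.011,-0.163,0.021,0,0.079,0.34],[0.009,0.011,-0.163,0.021,0,0.079,0.34],[0.009,0.011,-0.163,0.021,0,0.079,0.34],[0.009,0.011,-0.163,0.021,0,0.079,0.34]]}}

```text
time_s: 5.9
position: [0.4737, 0.1352, 0.0799]
ee_rot: [-180.0, -0.1, -178.6]
force: [-0.1, 0.7, 0.8]
gripper_width: 0.0574
finger_force: 0.0
```

Run:
```python
from h import *
s=snap('wrist','w2.png');t=snap('scene')
cv2.imwrite('pics/s2.png',cv2.resize(t['img'][190:370,180:400,::-1],None,fx=3.2,fy=3.2,interpolation=cv2.INTER_CUBIC))
st=status.get_state();print(st['time_s'],st['position'],st['ee_rot'],st['gripper_width'],st['force'])
print((-s['view'][:3,:3].T@s['view'][:3,3]).round(3))
```

```text
6.0 [0.4759013  0.13564005 0.08228119] [ 179.96890659    0.20317096 -178.515604  ] 0.05739321853933077 [-0.00810213  0.59039908 -0.63107653]
[0.39  0.134 0.222]
```

View pics/w2.png

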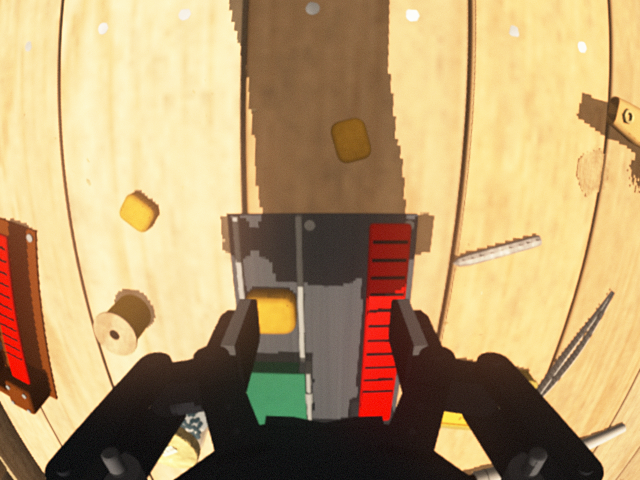

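View pics/s2.png

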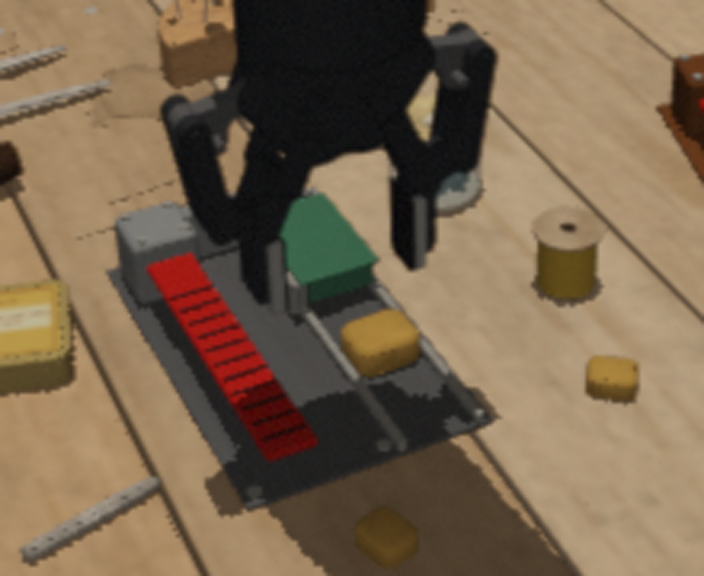

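The wrist view shows the plate's near edge at row 214, the lump at about (272,311) and the fingertips over the lane and the bar. The scene view shows the lump sitting between the rails clear of the flap lip, and nothing under the fingers. I recheck the pose numerically.

Run:
```python
from h import *
s=snap('wrist')
print('plate',fback(s,[[230,214],[416,214]],.003).round(4).tolist())
print('bar near',fback(s,[[371,224],[411,224],[365,295],[409,295]],.029).round(4).tolist())
print('rails',fback(s,[[236,220],[299,220],[301,300]],.009).round(4).tolist())
print('lump near edge',fback(s,[[250,289],[292,289],[296,300]],.014).round(4).tolist())
```

```text
plate [[0.4551, 0.0764, 0.003], [0.452, 0.1936, 0.003]]
bar near [[0.4516, 0.1616, 0.029], [0.4509, 0.1843, 0.029], [0.4958, 0.1612, 0.029], [0.4956, 0.1882, 0.029]]
rails [[0.4571, 0.0816, 0.009], [0.4563, 0.1206, 0.009], [0.5112, 0.122, 0.009]]
lump near edge [[0.5017, 0.0894, 0.014], [0.5006, 0.1166, 0.014], [0.5085, 0.1191, 0.014]]
```

Call:
{"op": "step_arm", "data": {"steps": [[0,0,-0.04,0,0,0,0.34],[0,0,-0.08,0,0,0,0.34],[0,0,-0.08,0,0,0,0.34],[0,0,-0.08,0,0,0,0.34]]}}

```text
time_s: 6.45
position: [0.4752, 0.1357, 0.0413]
ee_rot: [180.0, 0.1, -178.5]
force: [0.7, -0.2, 0.2]
gripper_width: 0.0573
finger_force: 0.0
```

Call:
{"op": "step_arm", "data": {"steps": [[0,0,-0.012,0,0,0,0.34],[0,0,-0.018,0,0,0,0.34],[0,0,-0.018,0,0,0,0.34]]}}

```text
time_s: 6.75
position: [0.4744, 0.1356, 0.0309]
ee_rot: [180.0, -0.0, -178.4]
force: [-0.4, 1.2, -0.1]
gripper_width: 0.0572
finger_force: 0.0
```

Call:
{"op": "step_arm", "data": {"steps": [[0,0,-0.008,0,0,0,0.34],[0,0,-0.012,0,0,0,0.34],[0,0,-0.012,0,0,0,0.34]]}}

```text
time_s: 7.05
position: [0.4743, 0.1355, 0.0247]
ee_rot: [180.0, -0.0, -178.4]
force: [0.8, -0.2, -0.2]
gripper_width: 0.0573
finger_force: 0.0
```

Call:
{"op": "step_arm", "data": {"steps": [[0,0,-0.006,0,0,0,0.34],[0,0,-0.006,0,0,0,0.34],[0,0,-0.006,0,0,0,0.34]]}}

```text
time_s: 7.35
position: [0.4745, 0.1356, 0.0221]
ee_rot: [180.0, 0.0, -178.4]
force: [-0.9, -0.8, 2.9]
gripper_width: 0.0572
finger_force: 1.3
```

Call:
{"op": "step_arm", "data": {"steps": [[0,0,-0.006,0,0,0,0.34],[0,0,-0.006,0,0,0,0.34],[0,0,-0.006,0,0,0,0.34]]}}

```text
time_s: 7.65
position: [0.4746, 0.1356, 0.019]
ee_rot: [180.0, 0.0, -178.4]
force: [-0.8, -0.3, 2.8]
gripper_width: 0.0572
finger_force: 1.5
```

Call:
{"op": "step_arm", "data": {"steps": [[0,0,-0.014,0,0,0,0.34],[0,0,-0.028,0,0,0,0.34],[0,0,-0.028,0,0,0,0.34],[0,0,-0.028,0,0,0,0.34]]}}

```text
time_s: 8.05
position: [0.4749, 0.1357, 0.005]
ee_rot: [180.0, 0.1, -178.4]
force: [-0.2, -0.8, 5.1]
gripper_width: 0.0572
finger_force: 2.5
```

Run:
```python
from h import *
t=snap('scene')
cv2.imwrite('pics/s3.png',cv2.resize(t['img'][190:370,180:400,::-1],None,fx=3.2,fy=3.2,interpolation=cv2.INTER_CUBIC))
st=status.get_state();print(st['time_s'],st['position'],st['force'],st['finger_force'])
```

```text
8.1 [0.47493061 0.13566263 0.00509345] [-0.33019773 -0.45065339  5.08115532] 2.5463492251583375
```

View pics/s3.png

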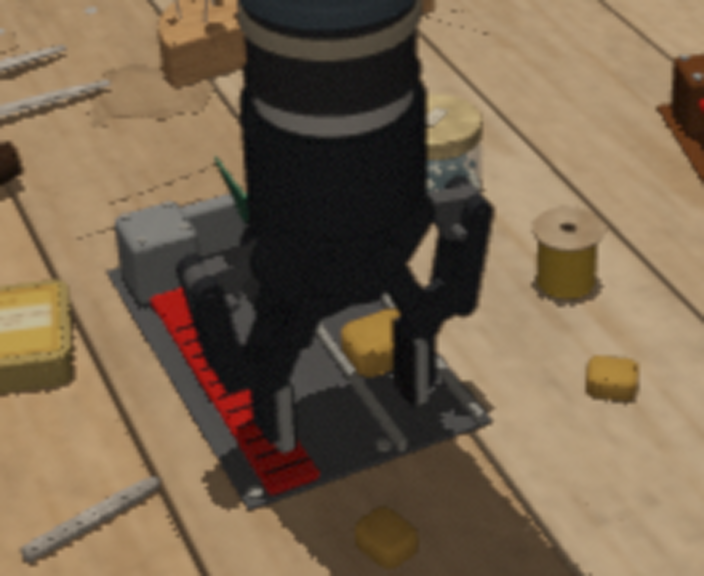

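The scene shows the flap standing open at (230,185), with one finger on the bar and the other in the lane behind the lump. I press slightly further.

Call:
{"op": "step_arm", "data": {"steps": [[0,0,-0.003,0,0,0,0.34],[0,0,-0.003,0,0,0,0.34],[0,0,-0.003,0,0,0,0.34]]}}

```text
time_s: 8.4
position: [0.475, 0.1357, 0.0043]
ee_rot: [180.0, 0.1, -178.4]
force: [-2.1, -0.9, 9.4]
gripper_width: 0.0573
finger_force: 4.1
```

Call:
{"op": "step_arm", "data": {"steps": [[0.016,0.0004,0.001,0,0,0,0.34],[0.032,0.0008,0.001,0,0,0,0.34],[0.048,0.0012,0.001,0,0,0,0.34],[0.064,0.0016,0.001,0,0,0,0.34],[0.08,0.002,0.001,0,0,0,0.34],[0.08,0.002,0.001,0,0,0,0.34]]}}

```text
time_s: 9.0
position: [0.5128, 0.1372, 0.0043]
ee_rot: [179.9, -0.2, -178.4]
force: [-6.3, 0.4, 11.0]
gripper_width: 0.0572
finger_force: 5.6
```

Call:
{"op": "step_arm", "data": {"steps": [[0.014,0.0004,0,0,0,0,0.34],[0.028,0.0008,0,0,0,0,0.34],[0.042,0.0012,0,0,0,0,0.34],[0.042,0.0012,0,0,0,0,0.34]]}}

```text
time_s: 9.4
position: [0.5337, 0.1378, 0.0044]
ee_rot: [179.9, -0.2, -178.4]
force: [-6.8, -0.3, 11.2]
gripper_width: 0.0571
finger_force: 5.6
```

Run:
```python
from h import *
t=snap('scene');w=snap('wrist')
a=cv2.resize(t['img'][190:370,200:400,::-1],(400,360),interpolation=cv2.INTER_CUBIC);b=cv2.resize(w['img'][200:470,170:470,::-1],(400,360))
cv2.imwrite('pics/s4.png',np.hstack([a,b]))
st=status.get_state();print(st['time_s'],st['position'],st['force'],st['finger_force'],st['ee_rot'])
```

```text
9.5 [0.53370599 0.1378613  0.00440318] [-6.28840295  0.38570969  9.63698344] 5.264242520897824 [ 179.89574303   -0.21207537 -178.37825776]
```

View pics/s4.png

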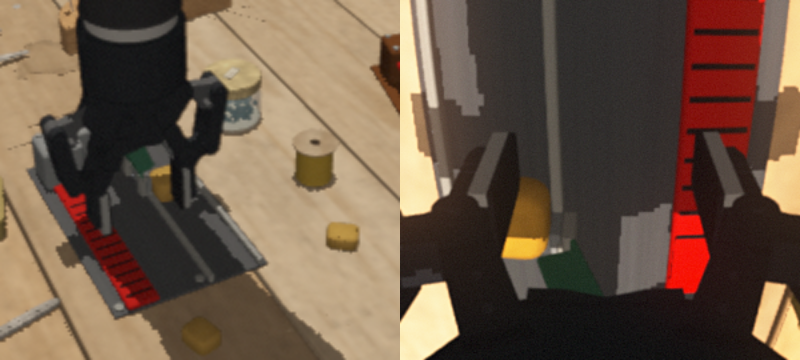

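The lump is ahead of the finger and going under the open flap, and the bar is fully down. I continue the push.

Call:
{"op": "step_arm", "data": {"steps": [[0.012,0.0003,0,0,0,0,0.34],[0.024,0.0006,0,0,0,0,0.34],[0.03,0.0008,0,0,0,0,0.34],[0.03,0.0008,0,0,0,0,0.34]]}}

```text
time_s: 9.9
position: [0.5483, 0.1382, 0.0044]
ee_rot: [179.9, -0.3, -178.4]
force: [-7.2, -0.4, 10.5]
gripper_width: 0.0573
finger_force: 5.6
```

Call:
{"op": "step_arm", "data": {"steps": [[0.012,0.0003,0,0,0,0,0.34],[0.024,0.0006,0,0,0,0,0.34],[0.036,0.0009,0,0,0,0,0.34],[0.036,0.0009,0,0,0,0,0.34]]}}

```text
time_s: 10.3
position: [0.5667, 0.1387, 0.0044]
ee_rot: [179.9, -0.2, -178.4]
force: [-7.3, 0.1, 10.5]
gripper_width: 0.0572
finger_force: 5.4
```

Call:
{"op": "step_arm", "data": {"steps": [[-0.02,-0.0005,0,0,0,0,0.34],[-0.05,-0.0013,0,0,0,0,0.34],[-0.08,-0.002,0,0,0,0,0.34],[-0.12,-0.003,0,0,0,0,0.34],[-0.16,-0.004,0,0,0,0,0.34],[-0.16,-0.004,0,0,0,0,0.34]]}}

```text
time_s: 10.9
position: [0.4875, 0.1362, 0.0045]
ee_rot: [180.0, 0.0, -178.4]
force: [-2.6, 0.5, 5.2]
gripper_width: 0.0573
finger_force: 2.6
```

Run:
```python
from h import *
t=snap('scene');w=snap('top')
a=cv2.resize(t['img'][190:370,200:400,::-1],(400,360),interpolation=cv2.INTER_CUBIC);b=cv2.resize(w['img'][205:325,220:350,::-1],(390,360),interpolation=cv2.INTER_CUBIC)
cv2.imwrite('pics/s5.png',np.hstack([a,b]))
st=status.get_state();print(st['time_s'],st['position'],st['force'],st['finger_force'],st['ee_rot'])
```

```text
11.0 [0.48754069 0.13624867 0.00433554] [-3.52726953 -0.60805603  7.69641767] 4.022224374348298 [ 1.79949779e+02 -4.92683940e-02 -1.78410815e+02]
```

View pics/s5.png

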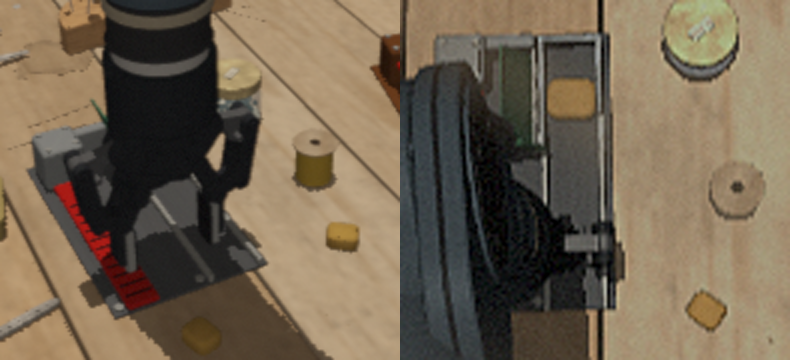

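The top view shows the lump well inside the chamber (crop (571,98)), clear of the mouth. I let the bar up slowly.

Call:
{"op": "step_arm", "data": {"steps": [[0,0,0.01,0,0,0,0.34],[0,0,0.02,0,0,0,0.34],[0,0,0.03,0,0,0,0.34],[0,0,0.04,0,0,0,0.34],[0,0,0.05,0,0,0,0.34],[0,0,0.07,0,0,0,0.34],[0,0,0.12,0,0,0,0.34],[0,0,0.2,0,0,0,0.34],[-0.1,0,0.3,0,0,0,0.34],[-0.2,0,0.35,0,0,0,0.34],[-0.3,0,0.35,0,0,0,0.34],[-0.3,0,0.35,0,0,0,0.34]]}}

```text
time_s: 12.2
position: [0.3365, 0.1359, 0.1811]
ee_rot: [180.0, 0.1, -178.4]
force: [0.7, -0.2, 0.4]
gripper_width: 0.0575
finger_force: 0.0
```

Run:
```python
from h import *
t=snap('scene');w=snap('top')
a=cv2.resize(t['img'][190:370,200:400,::-1],(400,360),interpolation=cv2.INTER_CUBIC);b=cv2.resize(w['img'][205:325,220:350,::-1],(390,360),interpolation=cv2.INTER_CUBIC)
cv2.imwrite('pics/s6.png',np.hstack([a,b]))
rect(w,back,(225,297,205,325),(50,60,30),(90,255,255),.026,'flap')
rect(w,back,(225,297,205,325),(0,150,60),(8,255,255),.029,'bar')
st=status.get_state();print(st['time_s'],st['position'],st['force'])
```

```text
flap [266 223  21  31 234] [587.7 104.9] [63.4 39.1] 2.75 [[555.0999755859375, 123.0], [557.0, 83.9000015258789], [620.2999877929688, 86.9000015258789], [618.4000244140625, 126.0]]
bar [235 234  12  76 847] [521.7 175. ] [149.6  22.1] 0.9 [[446.70001220703125, 184.89999389648438], [447.1000061035156, 162.6999969482422], [596.5999755859375, 165.10000610351562], [596.2999877929688, 187.1999969482422]]
12.3 [0.337025   0.13606558 0.18069401] [ 0.53469143 -0.27442226  0.68772679]
```

View pics/s6.png

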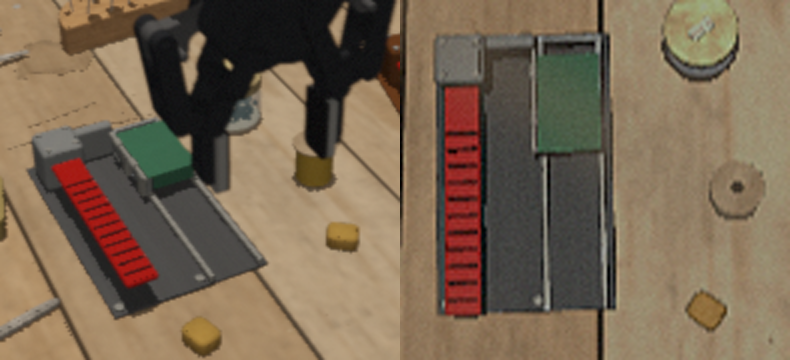

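The flap is shut flat, the bar is up, the lane is empty, and nothing else has moved.

```bash
python3 -c "
from workcell import job
print(job.hand_in())"
```

```text
the job is handed in; nothing more can be done
None
```

The lump of beeswax was pushed along the lane into the grey keeper without being lifted; the flap is shut over it, the bar is back up, and the job was handed in at about 12.3 s.

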